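# Hang the red-jar caddy on the twin-pin counter stand

### The job

Pick up the caddy with the two red-lidded jars by its wooden bar and hang it on the blue and orange display stand: lower it between the two posts so that each steel pin comes up through the hole in one ear and both ears lie flat on the orange rests, then let go. Carry it down rather than dropping it, and leave the caddy with the green-lidded jars where it stands.

Things in the scene. Friction and masses are not known exactly. Their poses are not given: they have to be found in the camera images.
- red_caddy_center (a point): To hang; loose, 0.3-0.65 kg: grey metal tray, 104 (x) by 72 (y) by 60 mm high, with two fixed red-lidded jars of red food, tops 67 mm up. Ears 5 mm thick, 60 mm wide, reach to y = +-90 mm; each has a vertical 34 mm round hole centred at y = +-63 mm. This point: the centre, 65 mm above the tray's underside, 10 mm above the ears' underside. z up, y hole to hole; a half turn changes nothing.
- red_bar (a point): Centre of the red-jar caddy's wooden carrying bar, which spans the tray on two straps: 18 mm thick (x), 66 mm long (y), 30 mm high. This point lies 50 mm straight above the caddy's centre, 48 mm above the jar tops; same axes as the caddy. Grasp the bar here from above, fingers closing along x.
- green_caddy_center (a point): The other caddy, loose, the same in every size and with the same point and axes, but its two jars have green lids and green food. To be left alone.
- stand_seat (a point): Fixed stand: blue base 110 by 176 by 8 mm, two blue posts at y = +-64 mm. Each bears an orange rest, 70 (x) by 24 mm (y), flat top 110 mm above the counter, with an upright round-tipped steel pin in its middle, 10 mm thick, 31 mm high. 104 mm clear between the rests. This point: midway between the pins at the rests' tops; y pin to pin. Fully home, the caddy's centre is 10 mm above it.
There are look-alikes about, which are no part of the job. Of the things that look like the part that bears stand_seat, take the one that is farthest from the robot's base at the start.

How it is judged:
By the outcome, as a careful person would: the job done as asked, in the order asked, and still so for the second after the job is handed in, with the robot touching nothing.
It also fails if it takes over 43 s, if anything falls off the work surface, if the arm or the gripper's body presses on something with over 40 N, if the wrist force passes 120 N, or if a joint passes its speed limit or range.

### The arm

A 7-joint arm with a two-finger parallel gripper is mounted at the origin on the work surface. World frame = base frame: x ahead of the robot, y to its left, z up, the work surface at z = 0. Lengths are in m, angles in rad, forces in N, time in s.
With the tool pointing down it reaches from about 0.35 to 0.9 m from the base axis. Payload 8.1 kg.
Tool frame: the origin (TCP) lies at the very end of the fingers, on their centre line; the grasp point (between the pads) lies 19 mm behind it (arm.tcp_to_grasp is the z of the grasp point in the tool frame, in m); z points along the fingers, y is the line along which they close (so a half turn about z gives the same grasp; the last joint's range is limited). The gripper opens to 92 mm and grips with 3 to 60 N. Pads are 19 mm wide; open, the fingers measure 130 mm over their backs; the gripper's body (75 mm by 190 mm) begins 47 mm behind the grasp point.
Start: joints at [-1.368, 0.434, 0.025, 1.573, -0.012, 1.134, -0.075], TCP at [0.188, 0.596, 0.227] pointing down, gripper open.
Joint ranges: [-2.62, 2.62], [-0.44, 2.09], [-1.27, 1.32], [0.08, 2.57], [-1.32, 4.46], [0.12, 2], [-2.74, 2.74]. Speed limits (rad/s): [2.22, 2.22, 3.01, 3.01, 3.14, 3.14, 3.14].

### API

Orientations are given as a rotation vector (axis times angle).
In Python, from cell import readout, vision, sign_off, arm gives the robot as it stands. The module is installed in compiled form; this text tells all that it offers.
- The arm moves only by the shell command python3 -m creep 'ROWS' [FORCE]. ROWS is JSON, a list of rows, each a list of 5 numbers: the shift along the tool's x, y, z in units of 4 cm (1.0 is 4 cm), then the turn about the tool's z in units of 4 degrees (1.0 is 4 degrees), then the opening, from 0 (shut) to 1 (fully open). A call has 1 to 12 rows; each row shifts and turns the commanded pose from where the row before left it, along the tool's axes as they then stand; what a row does not reach is not made up. A row lasts 1/8 s, in which the tool goes at most 62.5 mm and 10.7 degrees, less where a joint would pass 70% of its speed; a pose out of reach is approached as far as the arm can. A call with a number of a shift or a turn outside -1 to 1 is refused whole. A call with a gripper value outside its range is refused whole. The fingers move at their own pace and stop on an object; FORCE is the grip in N (left out, the last holds). Time passes only in rows, so rows that do not move let the fingers close. It gives the time, the measured TCP pose, the force, the opening and the grip force at its end, in the units of the state.
- readout.observe(): the state, without advancing time (a new reading comes with each control period).
- vision.get_image(name): name is "side" or "top"; returns a dict with "pixels" (384x512x3 uint8, blue, green, red), "z_map" (384x512 float32, m along the optical axis (not along the pixel's ray), 0 where there is no reading), "camera_matrix" (3x3 intrinsics, pixels), "k1" (the pictures are not rectified: a ray, as slopes to the right and down, at radius r is drawn at 1 + k1 r^2 times it, then the intrinsics apply), "position" and "rotation" of the camera in the world. Camera axes: x right, y up, looking along -z (the intrinsics and any distortion apply to the point x, -y, -z); pixel columns grow to the right and rows downward; lengths in m; the calibration is good to about 2 mm. A picture is of the moment at which its call begins.
- sign_off(): hands the job in; it is judged then, once.
The state is a dict: "clock": time; "joints": joint angles; "dq": joint speeds; "joint_efforts": joint torques, N m; "position": TCP position; "ee_rot": TCP orientation; "force": force on the tool from outside, world axes, zero at the start; "ft_torque": the same for the moment, N m; "width": opening from 0.0 (shut) to 1.0 (fully open); "gripper_force": force on a finger pad.
Only numpy, scipy, OpenCV 4.12 (cv2) and the standard library are available. Lean on these libraries where they do the work, as an engineer would, in place of code of your own. Each camera call takes 0.05 s, during which the arm holds its last target. There are 200 camera calls.

## Working session

There is one attempt and no reset: what is moved stays moved. The work goes in short steps, Python scripts to look and compute and a shell command to move; the robot and the scene stay as the last step left them, time stands still between calls to the robot, and variables do not carry over. Pictures are saved under pics/ and viewed, at most 10 in all, crops included, and the job is handed in when it is done.

```bash
mkdir -p pics; cat > h.py <<'E'
import numpy as np, cv2
from cell import readout, vision
def grab(n):
    d=vision.get_image(n); np.savez('/tmp/%s.npz'%n,**d); return d
def load(n): return dict(np.load('/tmp/%s.npz'%n))
def cloud(d):
    K=d["camera_matrix"];k=float(d["k1"]);h,w=d["z_map"].shape
    u,v=np.meshgrid(np.arange(w),np.arange(h))
    p=np.stack([u,v],-1).reshape(-1,1,2).astype(float)
    n=cv2.undistortPoints(p,K,np.array([k,0,0,0,0.])).reshape(h,w,2)
    z=d["z_map"]
    c=np.stack([n[...,0]*z,-n[...,1]*z,-z],-1)
    R=np.array(d["rotation"])
    if R.size==3: R=cv2.Rodrigues(R.reshape(3))[0]
    P=c@R.T+d["position"]; P[z==0]=np.nan
    return P
E
python3 - <<'E'
from h import *
for n in("side","top"):
    d=grab(n); cv2.imwrite(f'pics/{n}0.png',d["pixels"]); print(n,d["position"],d["rotation"],d["k1"],d["camera_matrix"])
s=readout.observe();print(s)
E
```

```text
side [ 0.16613994 -0.63948658  0.616103  ] [ 0.89613666 -0.18998295 -0.36658711] 0.03713738851376508 [[406.94122874   0.         250.18483089]
 [  0.         406.94122874 188.56718498]
 [  0.           0.           1.        ]]
top [ 0.2422934  -0.00362007  1.22818923] [ 0.12194856 -0.13065488 -1.58743007] -0.15003095664029326 [[479.01119511   0.         257.64778358]
 [  0.         479.01119511 189.16154419]
 [  0.           0.           1.        ]]
{'clock': 0.1, 'joints': array([-1.36763648,  0.4351236 ,  0.02496675,  1.57397236, -0.01159971,
        1.13399234, -0.07510045]), 'dq': array([ 1.81706051e-04, -1.03149900e-04, -1.22174747e-03, -7.27854757e-05,
       -3.08366823e-04,  5.19157613e-04, -1.36327133e-03]), 'joint_efforts': array([ 3.20410756e-03, -6.69122458e+01,  9.87996832e-01, -3.15143681e+01,
       -6.05329173e-02,  3.75720905e-02,  7.07504796e-05]), 'position': array([0.18804953, 0.59557978, 0.22605488]), 'ee_rot': array([-4.78502624e-01, -3.10485040e+00,  2.11732929e-03]), 'force': array([0.09141107, 0.97850356, 0.03500289]), 'ft_torque': array([-0.04731803, -0.0082663 , -0.05218173]), 'gripper_force': 0.0, 'width': 1.000652452850805}
```

View pics/side0.png

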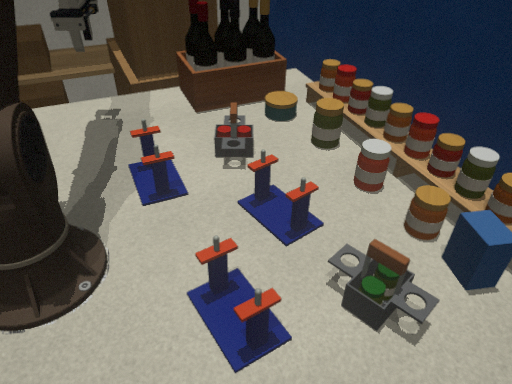

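View pics/top0.png

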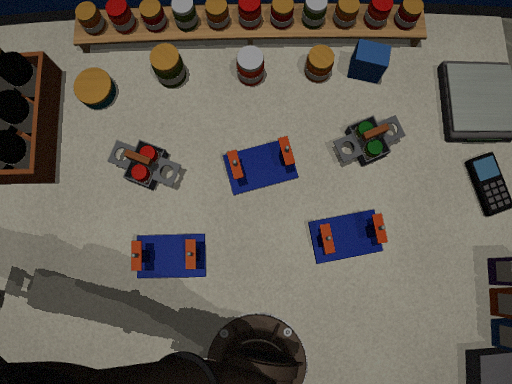

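Side view: red caddy at (235,140), green caddy at (375,290), and stands at (157,175), (280,205) and (237,310). Top view: red caddy (145,165), green caddy (370,140), stands (262,165), (170,255) and (347,237), with the base at about (258,350). The candidates are the two caddies (I want the red one) and the three stands (the farthest looks like the one at top (262,165)). I'll measure these now.

```bash
cat > m.py <<'E'
from h import *
def cc(mask,P,mn=15):
    n,l,s,c=cv2.connectedComponentsWithStats(mask.astype(np.uint8))
    for i in range(1,n):
        if s[i,4]>=mn:
            q=P[l==i]; q=q[~np.isnan(q[:,0])]
            if len(q): 
                r=cv2.minAreaRect((q[:,:2]*1000).astype(np.float32))
                print(' px',c[i].round(),s[i,4],'med',np.median(q,0).round(4),'rect c',np.round(r[0],1),'sz',np.round(r[1],1),round(r[2],1),'z',np.percentile(q[:,2],[5,95]).round(3))
if __name__=="__main__":
  for n in("top","side"):
    d=load(n);P=cloud(d);hsv=cv2.cvtColor(d["pixels"],cv2.COLOR_BGR2HSV).astype(int);H,S,V=hsv[...,0],hsv[...,1],hsv[...,2];z=P[...,2]
    print(n,'rests');cc((H<12)&(S>150)&(V>90)&(z>.1)&(z<.125),P)
    print('bar');cc((z>.115)&(z<.2)&(P[...,0]<.75)&(H>3)&(H<20)&(S<200)&(S>60),P,20)
    print('ears');cc((z>.045)&(z<.065)&(S<60)&(P[...,0]>.25)&(P[...,0]<.6),P,30)
    im=d["pixels"]
  d=load("top");c=d["pixels"][110:220,90:420];cv2.imwrite('pics/crop.png',cv2.resize(c,None,fx=2.4,fy=2.4,interpolation=cv2.INTER_CUBIC))
E
python3 m.py
```

```text
top rests
 px [286. 151.] 242 med [ 0.5127 -0.0812  0.1094] rect c [516.4 -81.7] sz [69.  24.3] 14.7 z [0.106 0.112]
 px [235. 164.] 244 med [0.4808 0.0414 0.1097] rect c [484.9  41.9] sz [69.2 22.9] 14.0 z [0.106 0.113]
 px [379. 228.] 246 med [ 0.3221 -0.2969  0.1095] rect c [ 324.3 -297.5] sz [68.5 23.1] 9.4 z [0.106 0.112]
 px [327. 238.] 259 med [ 0.302  -0.171   0.1096] rect c [ 303.5 -172. ] sz [67.8 23.8] 9.5 z [0.106 0.113]
 px [136. 255.] 259 med [0.268  0.276  0.1098] rect c [272.9 276. ] sz [25.1 65.8] 88.5 z [0.106 0.113]
 px [190. 254.] 246 med [0.2689 0.1484 0.1099] rect c [273.7 147.7] sz [21.7 65.2] 89.8 z [0.106 0.113]
bar
 px [164.  65.] 178 med [0.7402 0.2152 0.1199] rect c [738.2 216.3] sz [63.  23.4] 89.6 z [0.116 0.123]
 px [ 32. 129.] 834 med [0.5738 0.5366 0.1294] rect c [610.  574.8] sz [ 94.5 280.1] 89.8 z [0.118 0.133]
 px [375. 131.] 200 med [ 0.5561 -0.2972  0.1287] rect c [ 557.  -298.2] sz [18.2 64.8] 24.3 z [0.122 0.133]
 px [137. 157.] 212 med [0.5031 0.2731 0.1295] rect c [504.4 273.1] sz [66.  18.4] 67.0 z [0.122 0.133]
ears
 px [481. 130.] 824 med
[... 1424 characters left out ...]
 c [506.9 269.6] sz [68.8 16.7] 65.3 z [0.117 0.131]
 px [ 28. 230.] 1498 med [ 0.0275 -0.0699  0.155 ] rect c [ 46.8 -44.1] sz [137.7  59.8] 44.0 z [0.119 0.196]
 px [389. 254.] 597 med [ 0.5552 -0.3063  0.1295] rect c [ 557.1 -303.5] sz [20.3 65.8] 21.4 z [0.117 0.132]
ears
 px [227. 120.] 60 med [0.5107 0.3342 0.0603] rect c [511.4 336.2] sz [63.4 16.9] 70.1 z [0.059 0.061]
 px [242. 120.] 71 med [0.5492 0.3173 0.0604] rect c [548.4 318.6] sz [65.8 21.9] 66.1 z [0.059 0.062]
 px [234. 140.] 409 med [0.4884 0.2265 0.0597] rect c [498.  245.1] sz [131.2 103.7] 69.3 z [0.047 0.062]
 px [377. 286.] 1842 med [ 0.5463 -0.3248  0.0605] rect c [ 550.9 -304.2] sz [ 92.7 181.5] 20.2 z [0.048 0.063]
```

View pics/crop.png

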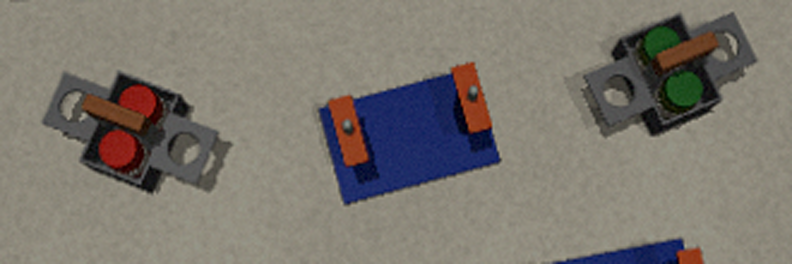

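The crop confirms the red-lidded caddy at left (top px 145,163) and the farthest stand in the middle (262,157), at 0.50 m against about 0.36 m and 0.36 m for the other two. Heights and sizes match: bar top 0.130, ears 0.060, rests 0.110. The caddy is at about (0.505, 0.272) with yaw −22.6°, and the stand is at (0.5015, −0.022) with yaw 14.3°. I'll move above the bar, then turn +95° about tool z.

```bash
python3 -m creep '[[-0.5,-0.27,0,0,1],[-0.86,-0.46,0,0,1],[-0.86,-0.46,0,0,1],[-0.86,-0.46,0,0,1],[-0.86,-0.46,0,0,1],[-0.86,-0.46,0,0,1],[-0.86,-0.46,0,0,1],[-0.86,-0.46,0,0,1],[-0.86,-0.46,0,0,1],[-0.86,-0.46,0,0,1],[-0.86,-0.46,0,0,1],[-0.86,-0.46,0,0,1]]' 30
python3 -m creep '[[0,0,0,1,1],[0,0,0,1,1],[0,0,0,1,1],[0,0,0,1,1],[0,0,0,1,1],[0,0,0,1,1],[0,0,0,1,1],[0,0,0,1,1],[0,0,0,1,1],[0,0,0,1,1],[0,0,0,1,1],[0,0,0,1,1]]'
python3 -m creep '[[0,0,0,1,1],[0,0,0,1,1],[0,0,0,1,1],[0,0,0,1,1],[0,0,0,1,1],[0,0,0,1,1],[0,0,0,1,1],[0,0,0,1,1],[0,0,0,1,1],[0,0,0,1,1],[0,0,0,1,1],[0,0,0,0.8,1]]'
cat > go.py <<'E'
import sys
from h import *
def need(x,y,z,yawy):
    s=readout.observe();R=cv2.Rodrigues(s["ee_rot"])[0];d=np.array([x,y,z])-s["position"]
    a=np.degrees(np.arctan2(R[1,1],R[0,1]))
    print('t',s["clock"],'pos',s["position"].round(4),'zaxis',R[:,2].round(3),'tool y yaw',a.round(2),'F',s["force"].round(1),'w',round(s["width"],3),'gf',s["gripper_force"])
    print('tool shift units',(R.T@d/.04).round(2),'turn units',round(-((yawy-a+180)%360-180)/4,2))
need(*map(float,sys.argv[1:]))
E
python3 go.py .505 .272 .096 -22.6
python3 - <<'E'
from h import *
d=grab("top");e=grab("side")
a=d["pixels"][90:250,60:310];b=e["pixels"][20:230,130:380]
a=cv2.resize(a,(780,500));cv2.imwrite('pics/t1.png',a);cv2.imwrite('pics/s1.png',cv2.resize(b,(700,588)))
E
```

```text
clock: 1.6
position: [0.5048, 0.27, 0.2267]
ee_rot: [-0.481, -3.105, 0.001]
force: [-0.7, 0.1, -0.2]
width: 1.004
gripper_force: 0.0
clock: 3.1
position: [0.504, 0.271, 0.2266]
ee_rot: [-1.705, -2.639, 0.001]
force: [0.4, 0.2, 0.6]
width: 1.003
gripper_force: 0.0
clock: 4.6
position: [0.5039, 0.271, 0.2267]
ee_rot: [2.619, 1.736, -0.001]
force: [-0.3, 0.9, 0.1]
width: 0.999
gripper_force: 0.0
t 4.6 pos [0.5039 0.271  0.2267] zaxis [-0. -0. -1.] tool y yaw -22.93 F [-0.3  0.9  0.1] w 0.999 gf 0.0
tool shift units [0.03 0.02 3.27] turn units -0.08
```

View pics/s1.png

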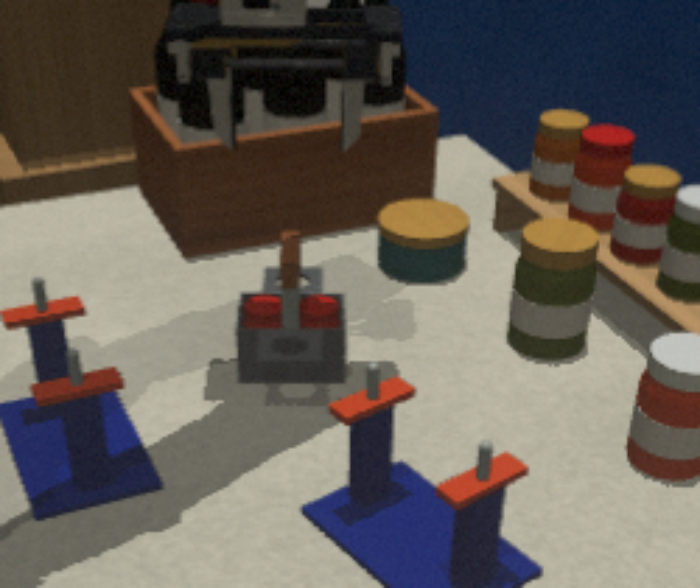

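The open fingers, at crop (228,115) and (350,115), straddle the bar at (290,255) evenly and the way down is clear. I'll go down and grip.

```bash
python3 -m creep '[[0.03,0.02,0.6,0,1],[0,0,0.7,0,1],[0,0,0.7,0,1],[0,0,0.6,0,1],[0,0,0.4,0,1],[0,0,0.27,0,1],[0,0,0,0,0.1],[0,0,0,0,0.1],[0,0,0,0,0.1],[0,0,0,0,0.1],[0,0,0,0,0.1],[0,0,0,0,0.1]]' 35
python3 -m creep '[[0,0,0,0,0.1],[0,0,0,0,0.1]]'; python3 go.py .505 .272 .096 -22.6
```

```text
clock: 6.2
position: [0.5051, 0.2736, 0.096]
ee_rot: [-2.616, -1.74, -0.0]
force: [-1.0, -0.0, 0.4]
width: 0.394
gripper_force: 0.0
clock: 6.45
position: [0.5051, 0.2735, 0.0959]
ee_rot: [2.616, 1.74, 0.0]
force: [-0.5, 0.0, -0.5]
width: 0.197
gripper_force: 35.0
t 6.45 pos [0.5051 0.2735 0.0959] zaxis [ 0.  0. -1.] tool y yaw -22.73 F [-0.5  0.  -0.5] w 0.197 gf 34.987088441848755
tool shift units [-0.04  0.01 -0.  ] turn units -0.03
```

Gripped, with the opening at 18.1 mm as expected. I'll lift about 165 mm and turn −9.25 units.

```bash
python3 -m creep '[[0,0,-0.15,0,0.1],[0,0,-0.3,0,0.1],[0,0,-0.45,0,0.1],[0,0,-0.5,0,0.1],[0,0,-0.55,0,0.1],[0,0,-0.55,0,0.1],[0,0,-0.5,0,0.1],[0,0,-0.45,0,0.1],[0,0,-0.4,0,0.1],[0,0,-0.25,0,0.1],[0,0,-0.1,0,0.1]]' 45
python3 -m creep '[[0,0,0,-0.4,0.1],[0,0,0,-0.8,0.1],[0,0,0,-1,0.1],[0,0,0,-1,0.1],[0,0,0,-1,0.1],[0,0,0,-1,0.1],[0,0,0,-1,0.1],[0,0,0,-1,0.1],[0,0,0,-0.9,0.1],[0,0,0,-0.7,0.1],[0,0,0,-0.45,0.1],[0,0,0,0,0.1]]'
python3 go.py .5015 -.0205 .261 14.3
```

```text
clock: 7.82
position: [0.5052, 0.2736, 0.2646]
ee_rot: [-2.615, -1.74, -0.001]
force: [0.0, 0.6, -5.3]
width: 0.195
gripper_force: 45.0
clock: 9.32
position: [0.505, 0.2734, 0.2635]
ee_rot: [-1.928, -2.48, 0.001]
force: [0.0, 0.2, -5.6]
width: 0.191
gripper_force: 45.0
t 9.325 pos [0.505  0.2734 0.2635] zaxis [-0.001 -0.    -1.   ] tool y yaw 14.28 F [ 0.   0.2 -5.6] w 0.191 gf 44.985278248786926
tool shift units [-7.1  -1.9   0.07] turn units -0.0
```

```bash
python3 -m creep '[[-0.2,-0.05,0,0,0.1],[-0.5,-0.13,0,0,0.1],[-0.7,-0.19,0,0,0.1],[-0.8,-0.21,0,0,0.1],[-0.8,-0.22,0,0,0.1],[-0.8,-0.22,0,0,0.1],[-0.8,-0.22,0,0,0.1],[-0.8,-0.21,0,0,0.1],[-0.7,-0.19,0,0,0.1],[-0.55,-0.14,0,0,0.1],[-0.3,-0.08,0,0,0.1],[-0.15,-0.04,0,0,0.1]]'
python3 -m creep '[[0,0,0,0,0.1],[0,0,0,0,0.1]]'
python3 go.py .5015 -.0205 .261 14.3
python3 - <<'E'
from h import *
d=grab("top");e=grab("side")
cv2.imwrite('pics/s2.png',cv2.resize(e["pixels"][20:260,150:430],(700,600)));cv2.imwrite('pics/t2.png',cv2.resize(d["pixels"][70:250,160:370],(700,600)))
E
```

```text
clock: 10.82
position: [0.5012, -0.0214, 0.264]
ee_rot: [1.93, 2.479, 0.0]
force: [-0.2, -0.3, -4.3]
width: 0.192
gripper_force: 45.0
clock: 11.08
position: [0.5015, -0.0195, 0.2638]
ee_rot: [-1.926, -2.481, -0.0]
force: [-0.3, 0.4, -4.6]
width: 0.193
gripper_force: 45.0
t 11.075 pos [ 0.5015 -0.0195  0.2638] zaxis [-0.  0. -1.] tool y yaw 14.35 F [-0.3  0.4 -4.6] w 0.193 gf 44.98561441898346
tool shift units [-0.02 -0.01  0.07] turn units 0.01
```

View pics/s2.png

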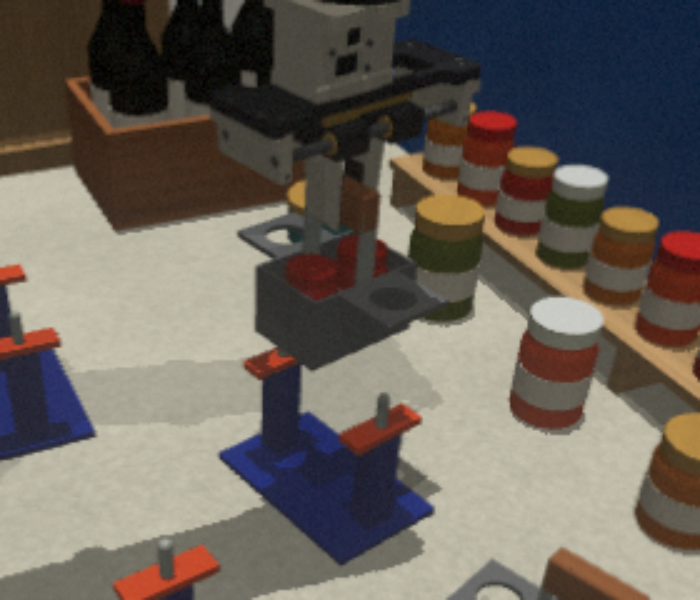

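View pics/t2.png

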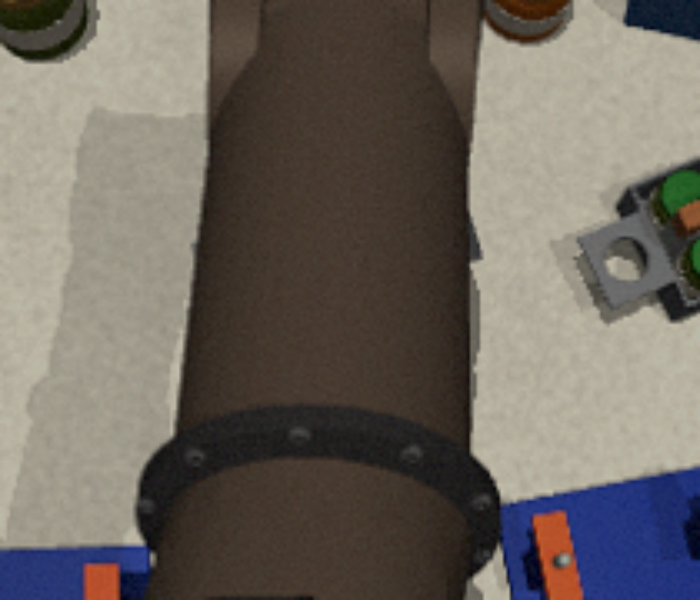

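The side view shows the caddy held level above the chosen stand, with the near ear hole at (392,298) and the near pin at (383,410). The top view is blocked by the arm. I'll measure the ears and stand in the side camera alone, so its calibration bias cancels.

```bash
cat > ear.py <<'E'
from h import *
import sys
zt=float(sys.argv[1])   # expected ear top height
d=load("side");P=cloud(d);hsv=cv2.cvtColor(d["pixels"],cv2.COLOR_BGR2HSV).astype(int);S=hsv[...,1]
y=np.radians(14.3);ex=np.array([np.cos(y),np.sin(y)]);ey=np.array([-ex[1],ex[0]])
c=np.array([.5026,-.0242])
Q=np.stack([(P[...,:2]-c)@ex,(P[...,:2]-c)@ey,P[...,2]],-1)*1000
for nm,lo,hi in(("near",-120,-38),("far",38,120)):
    m=(abs(Q[...,2]-zt*1000)<12)&(Q[...,1]>lo)&(Q[...,1]<hi)&(abs(Q[...,0])<50)&(S<110)
    n,l,s,_=cv2.connectedComponentsWithStats(m.astype(np.uint8));i=1+np.argmax(s[1:,4]);q=Q[l==i]
    A=np.c_[q[:,0],q[:,1],np.ones(len(q))];k=np.linalg.lstsq(A,q[:,2],rcond=None)[0]
    print(nm,len(q),'x',np.percentile(q[:,0],[1,99]).round(1),'y',np.percentile(q[:,1],[1,99]).round(1),'z med',np.median(q[:,2]).round(1),'slopes deg',np.degrees(k[:2]).round(1),'rect',cv2.minAreaRect(q[:,:2].astype(np.float32)))
E
python3 ear.py .228
```

```text
near 444 x [-29.7  30.4] y [-88.2 -38.5] z med 228.2 slopes deg [0.2 0.2] rect ((0.5590229034423828, -63.66075897216797), (51.198097229003906, 61.961647033691406), 89.9116439819336)
far 253 x [-29.9  28.9] y [39.2 92.9] z med 228.1 slopes deg [ 0.2 -0.5] rect ((-3.3957443237304688, 64.33187103271484), (59.01959228515625, 63.14387130737305), 83.62356567382812)
```

Ears are centred within about 2 mm on the pins (±12 mm is available) and level. I'll lower to just above the rests, then creep down.

```bash
python3 -m creep '[[0,0,0.15,0,0.1],[0,0,0.25,0,0.1],[0.03,0,0.3,0,0.1],[0,0,0.3,0,0.1],[0,0,0.3,0,0.1],[0,0,0.3,0,0.1],[0,0,0.3,0,0.1],[0,0,0.25,0,0.1],[0,0,0.2,0,0.1],[0,0,0.15,0,0.1],[0,0,0.05,0,0.1],[0,0,0,0,0.1]]'
python3 go.py .5015 -.0205 .151 14.3
python3 - <<'E'
from h import *
e=grab("side")
cv2.imwrite('pics/s3.png',cv2.resize(e["pixels"][80:280,190:400],(630,600)))
E
python3 ear.py .125
```

```text
clock: 12.68
position: [0.5013, -0.0193, 0.162]
ee_rot: [1.928, 2.48, 0.0]
force: [0.1, 0.5, -5.6]
width: 0.191
gripper_force: 45.0
t 12.675 pos [ 0.5013 -0.0193  0.162 ] zaxis [ 0.  0. -1.] tool y yaw 14.27 F [ 0.1  0.5 -5.6] w 0.191 gf 44.98571276664734
tool shift units [-0.03 -0.    0.27] turn units -0.01
near 430 x [-29.9  30.7] y [-87.6 -38.3] z med 126.6 slopes deg [0.5 0.3] rect ((0.5209102630615234, -63.2341194152832), (61.77721405029297, 50.43503189086914), 0.013561829924583435)
far 260 x [-29.7  29.3] y [38.8 93.1] z med 126.6 slopes deg [ 0.7 -0.6] rect ((-1.4010677337646484, 66.08563232421875), (58.03377914428711, 61.2714729309082), 87.08960723876953)
```

View pics/s3.png

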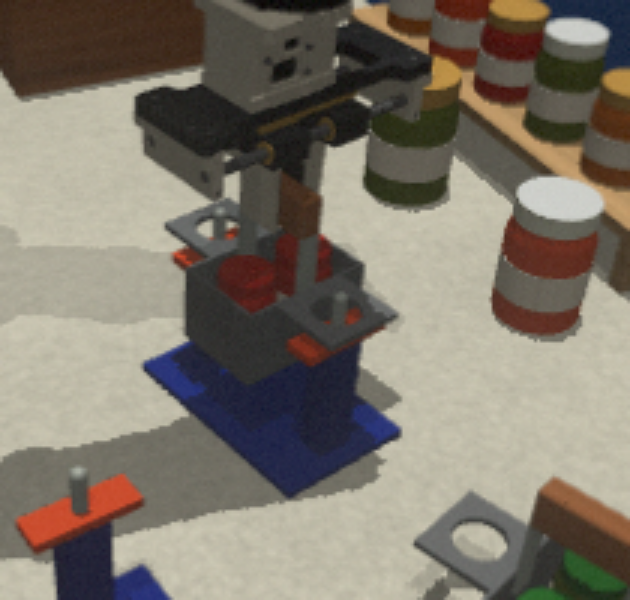

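Both pins, at (340,300) and (220,218), are up through the holes, with about 11 mm left to go. I'll seat it gently.

```bash
python3 -m creep '[[0,0,0.06,0,0.1],[0,0,0.06,0,0.1],[0,0,0.05,0,0.1],[0,0,0.04,0,0.1],[0,0,0.03,0,0.1],[0,0,0.02,0,0.1],[0,0,0,0,0.1],[0,0,0,0,0.1]]'
python3 go.py .5015 -.0205 .151 14.3
```

```text
clock: 13.72
position: [0.5012, -0.0193, 0.1516]
ee_rot: [1.928, 2.48, 0.0]
force: [0.8, 0.1, -5.5]
width: 0.193
gripper_force: 45.0
t 13.725 pos [ 0.5012 -0.0193  0.1516] zaxis [ 0.  0. -1.] tool y yaw 14.27 F [ 0.8  0.1 -5.5] w 0.193 gf 44.98544991016388
tool shift units [-0.03  0.    0.01] turn units -0.01
```

Not yet in contact, so I'll creep in small steps until the load comes off.

```bash
python3 -m creep '[[0,0,0.015,0,0.1],[0,0,0,0,0.1],[0,0,0,0,0.1]]'
python3 -m creep '[[0,0,0.015,0,0.1],[0,0,0,0,0.1],[0,0,0,0,0.1]]'
python3 -m creep '[[0,0,0.015,0,0.1],[0,0,0,0,0.1],[0,0,0,0,0.1]]'
```

```text
clock: 14.1
position: [0.5012, -0.0193, 0.151]
ee_rot: [1.928, 2.48, 0.0]
force: [0.1, 0.5, -6.1]
width: 0.194
gripper_force: 45.0
clock: 14.48
position: [0.5012, -0.0193, 0.1509]
ee_rot: [-1.928, -2.48, -0.001]
force: [-3.4, 0.8, 5.9]
width: 0.191
gripper_force: 45.0
clock: 14.85
position: [0.5012, -0.0192, 0.1508]
ee_rot: [-1.928, -2.48, -0.002]
force: [-7.2, 0.6, 14.7]
width: 0.193
gripper_force: 45.0
```

Seated on the rests: contact at 0.151, as predicted. I'll ease off the preload, open, and retreat straight up.

```bash
python3 -m creep '[[0,0,-0.025,0,0.1],[0,0,0,0,0.1],[0,0,0,0,0.3],[0,0,0,0,0.6],[0,0,0,0,0.9],[0,0,0,0,0.9],[0,0,0,0,0.9],[0,0,0,0,0.9]]'
python3 go.py .5012 -.0193 .29 14.3
python3 -m creep '[[0,0,-0.15,0,0.9],[0,0,-0.3,0,0.9],[0,0,-0.5,0,0.9],[0,0,-0.6,0,0.9],[0,0,-0.6,0,0.9],[0,0,-0.6,0,0.9],[0,0,-0.5,0,0.9],[0,0,-0.3,0,0.9],[0,0,0,0,0.9],[0,0,0,0,0.9]]'
python3 - <<'E'
from h import *
e=grab("side")
cv2.imwrite('pics/s4.png',cv2.resize(e["pixels"][80:330,190:450],(620,600)))
E
python3 ear.py .115
```

```text
clock: 15.85
position: [0.5012, -0.0193, 0.1507]
ee_rot: [-1.928, -2.48, -0.0]
force: [0.9, -0.3, 0.1]
width: 0.798
gripper_force: 0.0
t 15.85 pos [ 0.5012 -0.0193  0.1507] zaxis [-0.  0. -1.] tool y yaw 14.27 F [ 0.9 -0.3  0.1] w 0.798 gf 0.0
tool shift units [-0.    0.   -3.48] turn units -0.01
clock: 17.1
position: [0.5008, -0.0192, 0.2921]
ee_rot: [-1.928, -2.48, 0.001]
force: [0.4, 0.7, -0.4]
width: 0.902
gripper_force: 0.0
near 403 x [-29.5  31. ] y [-88.2 -38.3] z med 115.5 slopes deg [0.5 0.6] rect ((0.8679523468017578, -63.578025817871094), (61.10285949707031, 50.9599494934082), 0.08928077667951584)
far 243 x [-29.7  29.6] y [38.4 92.3] z med 115.5 slopes deg [ 2.  -1.4] rect ((-3.826305389404297, 66.21507263183594), (71.00102996826172, 55.63286209106445), 0.5574997067451477)
```

View pics/s4.png

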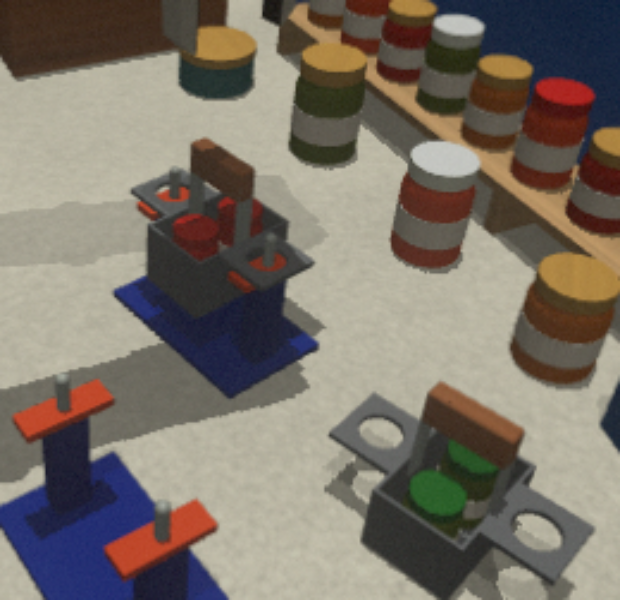

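The caddy hangs flat: ear tops are at 115.5 mm on both sides, the pins at (268,248) and (175,182) stand through the holes, and the green caddy hasn't moved. Handing in.

```bash
python3 -c "
from cell import sign_off
print(sign_off())"
```

```text
the job is handed in; nothing more can be done
None
```

The red-lidded caddy hangs on the farthest stand, with both pins through its ears and both ears flat on the rests. The gripper is clear, the green caddy was left where it stood, and the job was handed in at about 17 s.

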